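# Reset the bench stop: index the turret, move the sleeve on one hole, hold the pin home

## Robot

A 6-joint arm with a two-finger parallel gripper is mounted at the origin on the work surface. World frame = base frame: x ahead of the robot, y to its left, z up, the work surface at z = 0. Lengths are in m, angles in rad, forces in N, time in s.
With the tool pointing down it reaches from about 0.35 to 1 m from the base axis. Payload 7.1 kg.
Tool frame: the origin (TCP) lies midway between the tips of the shut fingers; the grasp point (between the pads) lies 19 mm behind it; z points along the fingers, y is the direction in which the jaws open and shut (so a half turn about z gives the same grasp; the last joint's range is limited). The gripper opens to 85 mm and grips with 20 to 120 N. Pads are 22 mm wide; open, the fingers measure 114 mm over their backs; the gripper's body (76 mm by 85 mm) begins 54 mm behind the grasp point. The pads swing forward as they close: fully open they stand 13 mm farther back than shut.
Start: joints at [-1.262, 0.423, 1.63, -0, 1.089, -0.019], TCP at [0.201, -0.592, 0.231] pointing down, gripper open.
Joint ranges: [-3, 3], [-0.9, 2.11], [0.09, 2.58], [-1.31, 4.45], [0.11, 2.69], [-2.54, 2.54]. Speed limits (rad/s): [2.39, 2.39, 3.01, 3.14, 3.14, 3.14].

## Interface

Orientations are given as a 3x3 rotation matrix whose columns are the frame's x, y, z axes.
In Python, from station import ctrl, cams gives the robot as it stands.
- The arm moves only by the tool step_arm, never from a script. Its argument "targets" is a list of rows, each a list of 3 entries, a list of its own where there are three numbers: the shift along the tool's x, y, z in mm, then the turn, a rotation vector about the tool's x, y, z in rad, then the closure, from 0 (fully open) to 1 (shut). A call has 1 to 20 rows; each row shifts and turns the pose as measured when the row begins, along the tool's axes as they then stand; what a row does not reach is not made up. A row lasts 1/12 s, in which the tool goes at most 41.7 mm and 7.16 degrees, less where a joint would pass 70% of its speed; a pose out of reach is approached as far as the arm can. A call is refused whole if a number of a shift passes 41.7 or a number of a turn 0.125, either way. A call with a gripper value outside its range is refused whole. The fingers move at their own pace and stop on an object; "grip_force" is the grip in N (left out, the last holds). Time passes only in rows, so rows that do not move let the fingers close. It gives the time, the measured TCP pose, the force and the opening at its end, in the units of the state.
- ctrl.state(): the state, without advancing time (a new reading comes with each control period).
- cams.read_camera(name): name is "side" or "top"; returns a dict with "color" (400x640x3 uint8, blue, green, red), "mtx" (3x3 intrinsics, pixels), "k1" (the pictures are not rectified: a ray, as slopes to the right and down, at radius r is drawn at 1 + k1 r^2 times it, then the intrinsics apply), "R" (3x3) and "t" (3): a world point X has camera coordinates R X + t. Camera axes: x right, y down, z forward; pixel columns grow to the right and rows downward; lengths in m; the calibration is good to about 2 mm. A picture is of the moment at which its call begins. There is no depth.
- ctrl.hand_in(): hands the job in, once; it reports no verdict.
The state is a dict: "clock": time; "joints": joint angles; "qvel": joint speeds; "effort": joint torques, N m; "tcp_pos": TCP position; "tool_rot": TCP orientation; "ft_force": force on the tool from outside, world axes, zero at the start; "torque": the same for the moment, N m; "opening": finger opening in m.
Only numpy, scipy, OpenCV 4.12 (cv2) and the standard library are available. Lean on these libraries where they do the work, as an engineer would, in place of code of your own. Each camera call takes 0.05 s, during which the arm holds its last target.

## Task

Reset this workshop length stop for the next part: first turn the blue-handled stop turret one click (a sixth of a turn) clockwise as seen from above. Then pull up the yellow lock plunger, slide its black sleeve to the very next hole towards the red end of the rail, and push the plunger down fully home into that hole. Finish while holding the plunger down there, as its spring lifts it when let go, and leave the other things on the bench where they stand.

Things in the scene. Friction and masses are not known exactly. Their poses are not given: they have to be found in the camera images.
- rail: Fixed square steel tube on two feet, 40 x 40 mm, 340 mm long, top face 90 mm above the bench. Origin on the bench under its middle; +x runs along it to the RED end cap (other cap black), z up. Four holes in the top face at x = -75, -25, 25, 75 mm, 11 mm wide. The pin starts in the one at -25 mm; next towards red is +25 mm.
- sleeve (a joint): Position (m) of the black sleeve (60 mm long, 56 mm wide, top 97 mm above the bench) that slides on the rail and carries the plunger: 0 at the start hole, grows towards red; next hole 0.050; stops at -0.065 and 0.115. Drag 2.5 N. With the pin in a hole it is locked (1.5 mm play). A stop plate, up to 90 mm high, reaches 103 mm to the rail's -y side.
- plunger (a joint): Height (m) of the spring plunger in the sleeve: 0 released, pin 10 mm deep in the hole; above +0.010 the pin is out and can ride on the tube's top; +0.018 upper stop; -0.006 fully home, lower stop. The spring (0.45 N per mm) returns it to 0 from above and from below: about 8 N at the upper stop, 3 N at home.
- plunger_grip (a point): Centre of the plunger's yellow round knob (black band), an upright cylinder 30 mm in diameter, 24 mm tall, over the sleeve; centre 134 mm above the bench when released. Below it: a 22 mm wide collar (top 113 mm above the bench), then the sleeve's flat top. Moves with sleeve and plunger; axes as rail.
- turret (a joint): Angle (rad) of the stop turret about the vertical, 0 at the start, growing CLOCKWISE seen from above. A spring detent holds it every 60 degrees (-1.047, 0, 1.047, 2.094); leaving one takes about 0.1 N m; past half way it snaps on to the next when let go. Stops at -1.3 and 2.4.
- turret_grip (a point): Centre of the turret's blue grip bar, on the turning axis, 90 mm above the bench: 56 mm long along this point's x, 14 mm thick along its y, from 62 to 106 mm above the bench; turns with the turret. Below it a dark drum 64 mm wide, with brass studs out to 62 mm from the axis, under 55 mm high. It stands left or right of the rail.
- glue_jar: Bystander, leave alone: white jar with orange cap, 72 mm wide, 95 mm tall. Origin at the centre of its underside.
- can_a: Bystander, leave alone: green drinks can, 66 mm wide, 115 mm tall. Origin at the centre of its underside.
- can_b: Bystander, leave alone: plain metal drinks can, 66 mm wide, 115 mm tall. Origin at the centre of its underside.
- cup: Bystander, leave alone: clear plastic cup, 74 mm wide, 85 mm tall. Origin at the centre of its underside.
- carton: Bystander, leave alone: orange and blue drink carton, 65 x 90 mm, 192 mm tall. Origin at the centre of its underside.
- brush: Bystander, leave alone: brush lying flat, about 200 mm long. Origin at the centre of its underside.
- wrench: Bystander, leave alone: wrench lying flat, 180 mm long. Origin at the centre of its underside.
There are look-alikes about, which are no part of the job. What is shaped like the part that bears turret but orange is not meant.

How it is judged:
By the outcome, as a careful person would: the job done as asked, in the order asked, and still so for the second after the job is handed in, while the arm keeps its last pose, push and grip.
It also fails if it takes over 38 s, if anything falls off the work surface, if the arm or the gripper's body presses on something with over 40 N, if the wrist force passes 120 N, or if a joint passes its speed limit or range.

## Working session

There is one attempt and no reset: what is moved stays moved. The work goes in short steps, Python scripts to look and compute and a tool call to move; the robot and the scene stay as the last step left them, time stands still between calls to the robot, and variables do not carry over. Pictures are saved under pics/ and viewed, and the job is handed in when it is done.

Besides the shell and the picture viewer there is one more tool, called after "Request:" as a command line: name --argument value ..., lists and objects as JSON in quotes. step_arm: Moves the arm, as the interface text tells. Its arguments: {"type":"object","properties":{"targets":{"type":"array"},"grip_force":{"type":"number"}},"required":["targets"]}

```bash
ls; mkdir -p pics; python3 - <<'E'
from station import ctrl,cams
import cv2
s=ctrl.state();print(s)
for n in("side","top"):
    c=cams.read_camera(n);cv2.imwrite(f"pics/{n}0.png",c["color"]);print(n,c["mtx"],c["k1"],c["R"],c["t"])
E
```

```text
pics
{'clock': 0.0, 'joints': array([-1.26199877e+00,  4.23852689e-01,  1.63070039e+00,  2.11637999e-05,
        1.08859354e+00, -1.89791107e-02]), 'qvel': array([-1.49276928e-04,  8.08568675e-05, -8.39472750e-04,  7.35159779e-05,
        1.05443438e-03,  5.32062401e-04]), 'effort': array([-2.03463453e-03, -5.57389605e+01, -2.81742167e+01, -1.14673617e-04,
        7.18322248e-03,  6.43947402e-06]), 'tcp_pos': array([ 0.20108623, -0.59118556,  0.23053421]), 'tool_rot': array([[ 9.46763637e-01,  3.21929200e-01, -4.54406830e-04],
       [ 3.21929517e-01, -9.46762472e-01,  1.48616030e-03],
       [ 4.82230636e-05, -1.55332950e-03, -9.99998792e-01]]), 'ft_force': array([-0.21970213,  0.59749619, -0.00353649]), 'torque': array([ 0.04347096, -0.0207772 , -0.0459146 ]), 'opening': 0.08526856047089112}
side [[408.68722233   0.         321.37178686]
 [  0.         408.68722233 206.87886118]
 [  0.           0.           1.        ]] 0.029847569907537064 [[-0.93182565 -0.36290008  0.00211745]
 [-0.20796557  0.52919745 -0.822618  ]
 [ 0.29740759 -0.76697691 -0.56859048]] [0.46540156 0.23249497 1.24111715]
top [[459.16061192   0.         324.87155005]
 [  0.         459.16061192 200.73099557]
 [  0.           0.           1.        ]] -0.12799381157550102 [[-0.02926809 -0.99952387  0.00976763]
 [-0.9946935   0.02815965 -0.0989539 ]
 [ 0.09863173 -0.01261199 -0.99504408]] [-0.07603486  0.55345707  1.39076485]
```

View pics/side0.png

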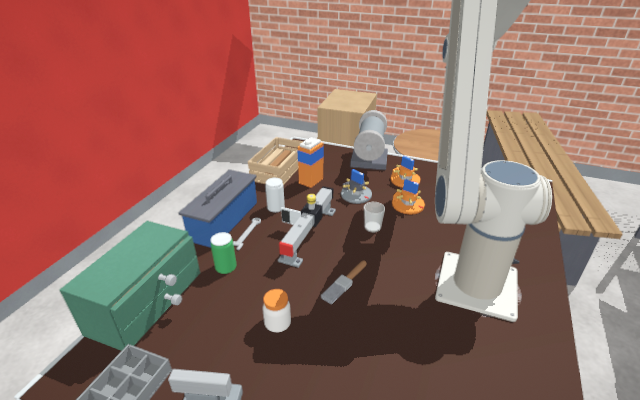

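View pics/top0.png

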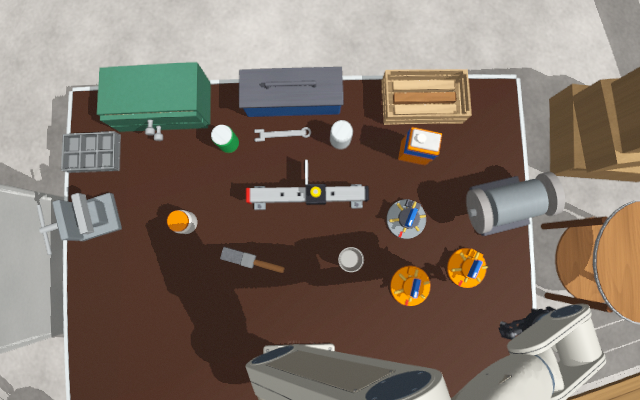

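```bash
cat > h.py <<'E'
import numpy as np,cv2
from station import ctrl,cams
def ray(c,u,v):
    x=(u-c["mtx"][0,2])/c["mtx"][0,0];y=(v-c["mtx"][1,2])/c["mtx"][1,1]
    a,b=x,y
    for _ in range(20):
        f=1+c["k1"]*(a*a+b*b);a,b=x/f,y/f
    return -c["R"].T@c["t"], c["R"].T@np.array([a,b,1.])
def onz(c,u,v,z):
    o,d=ray(c,u,v);return o+d*(z-o[2])/d[2]
def tri(p,q):
    (o1,d1),(o2,d2)=p,q
    A=np.stack([d1,-d2],1);s=np.linalg.lstsq(A,o2-o1,rcond=None)[0]
    a,b=o1+d1*s[0],o2+d2*s[1];return (a+b)/2,np.linalg.norm(a-b)
def proj(c,X):
    p=c["R"]@np.asarray(X)+c["t"];a=p[:2]/p[2];a=a*(1+c["k1"]*(a@a));return a*c["mtx"][0,0]+c["mtx"][:2,2]
def crop(c,u,v,w,h,k,name):
    i=c["color"][v-h:v+h,u-w:u+w];cv2.imwrite(name,cv2.resize(i,None,fx=k,fy=k,interpolation=cv2.INTER_CUBIC))
def blobs(c,lo,hi,roi,mina=5):
    u0,v0,u1,v1=roi
    m=cv2.inRange(cv2.cvtColor(c["color"],cv2.COLOR_BGR2HSV),lo,hi)[v0:v1,u0:u1]
    n,l,s,ce=cv2.connectedComponentsWithStats(m)
    r=[]
    for i in range(1,n):
        if s[i,4]>=mina:
            cs,_=cv2.findContours((l==i).astype(np.uint8),0,1)
            r.append((s[i].tolist(),ce[i]+[u0,v0],cv2.minAreaRect(cs[0])))
    return r
E
python3 - <<'E'
from h import *
t=cams.read_camera("top");s=cams.read_camera("side")
crop(t,330,200,100,60,4,"pics/t1.png");crop(s,320,205,60,60,5,"pics/s1.png");crop(t,408,218,30,30,10,"pics/t2.png")
for n,c,roi in(("top",t,(240,150,440,240)),("side",s,(270,150,375,265))):
    for k,lo,hi in(("blue",(100,120,60),(130,255,255)),("yel",(22,120,100),(35,255,255)),("red",(0,150,100),(5,255,255))):
        for b in blobs(c,lo,hi,roi):print(n,k,b)
E
```

```text
top blue ([164, 0, 32, 9, 96], array([418.97916667, 153.91666667]), ((179.40383911132812, 3.9807705879211426), (31.378578186035156, 2.941741704940796), 11.309932708740234))
top blue ([165, 58, 13, 19, 117], array([410.95726496, 216.34188034]), ((170.89654541015625, 66.75862121582031), (6.685031890869141, 20.055095672607422), 21.801406860351562))
top yel ([70, 36, 12, 12, 88], array([315.17045455, 191.61363636]), ((75.19999694824219, 41.60000228881836), (10.733125686645508, 10.733125686645508), 26.56505012512207))
top yel ([172, 51, 4, 7, 16], array([413.8125, 204.375 ]), ((174.10000610351562, 54.300010681152344), (2.236067771911621, 6.708203315734863), 26.56505012512207))
top yel ([157, 53, 6, 7, 18], array([399.55555556, 206.16666667]), ((159.75001525878906, 56.25), (7.071067810058594, 2.1213202476501465), 45.0))
top yel ([180, 65, 6, 3, 12], array([422.5       , 215.83333333]), ((182.44119262695312, 65.76470947265625), (1.697749376296997, 5.3357834815979), 75.96376037597656))
top yel ([150, 68, 9, 4, 23], array([393.73913043, 219.69565217]), ((154.02310180664062, 69.68461608886719)
[... 549 characters left out ...]
3203))
top red ([159, 82, 3, 5, 11], array([400.18181818, 234.09090909]), ((160.0, 84.0), (4.0, 2.0), 90.0))
side blue ([28, 0, 26, 15, 245], array([309.89795918, 156.68979592]), ((40.60972595214844, 7.19451379776001), (13.632969856262207, 25.46818733215332), 87.1375961303711))
side blue ([81, 19, 13, 16, 140], array([356.79285714, 176.37857143]), ((87.0, 26.0), (15.20526123046875, 10.733125686645508), 26.56505012512207))
side yel ([37, 44, 8, 10, 61], array([310.6557377 , 198.62295082]), ((40.5, 48.5), (9.0, 7.0), 90.0))
side red ([9, 92, 14, 15, 154], array([285.25324675, 249.        ]), ((15.41200065612793, 98.98400115966797), (15.115821838378906, 11.806440353393555), 10.304845809936523))
```

View pics/t1.png

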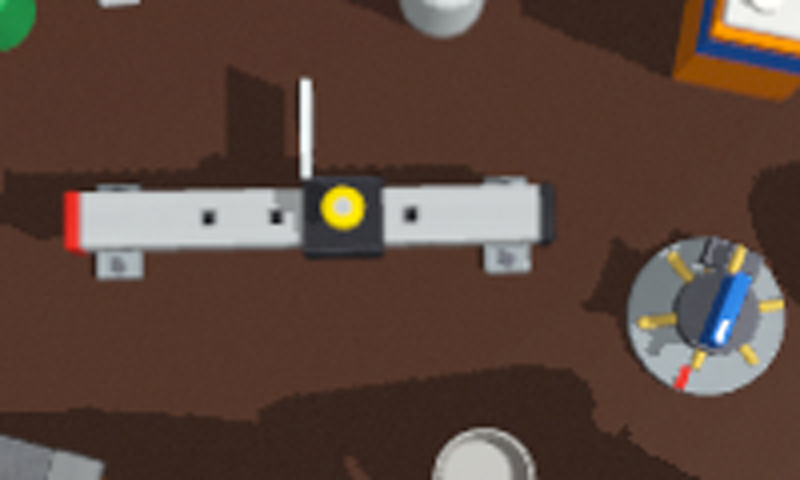

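View pics/s1.png

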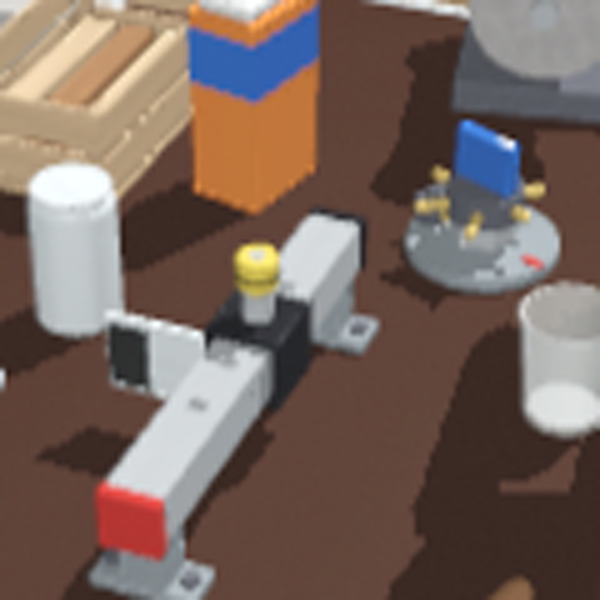

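View pics/t2.png

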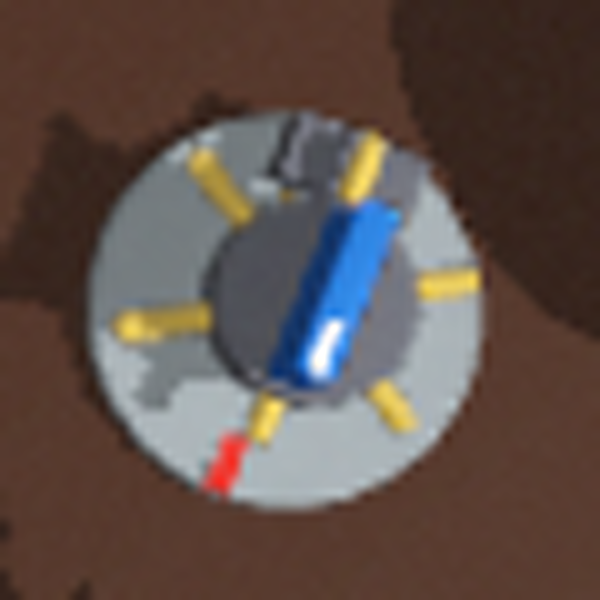

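```bash
python3 - <<'E'
from h import *
np.set_printoptions(precision=4,suppress=True)
t=cams.read_camera("top");s=cams.read_camera("side")
# holes subpixel
g=cv2.cvtColor(t["color"],cv2.COLOR_BGR2GRAY).astype(float)
H=[]
for u,v in((282,194),(299,194),(332,193)):
    p=g[v-4:v+5,u-4:u+5];w=np.clip(np.median(p)-25-p,0,None)
    yy,xx=np.mgrid[v-4:v+5,u-4:u+5];c=((w*xx).sum()/w.sum(),(w*yy).sum()/w.sum())
    P=onz(t,*c,.09);H.append(P);print("hole",c,P)
H=np.array(H);print("spacing",np.linalg.norm(np.diff(H,axis=0),axis=1)); d=H[0]-H[2];d/=np.linalg.norm(d);print("dir",d,np.degrees(np.arctan2(d[1],d[0])))
print("start hole est",H[1]-.05*d,H[2]+.05*d)
print("knob top",onz(t,315.3,191.6,.146))
(b,)=[x for x in blobs(s,(22,120,100),(35,255,255),(270,150,330,265))]
print("knob tri",tri(ray(t,315.3,191.6),ray(s,310.7,196)))
hsv=cv2.cvtColor(t["color"],cv2.COLOR_BGR2HSV)
for r in hsv[205:230,403:422]: print(' '.join('%3d'%x[2] if 95<x[0]<130 and x[1]>80 or x[2]>240 else '  .' for x in r))
E
```

```text
hole (np.float64(281.6672489082969), np.float64(194.02794759825326)) [0.5684 0.036  0.09  ]
hole (np.float64(299.16184112843354), np.float64(193.24944320712694)) [ 0.5693 -0.0158  0.09  ]
hole (np.float64(332.268834258525), np.float64(193.24028548770818)) [ 0.5665 -0.1137  0.09  ]
spacing [0.0518 0.0979]
dir [0.0126 0.9999 0.    ] 89.2758448137202
start hole est [ 0.5686 -0.0658  0.09  ] [ 0.5672 -0.0637  0.09  ]
knob top [ 0.5661 -0.0641  0.146 ]
knob tri (array([ 0.5651, -0.0645,  0.1431]), np.float64(0.002936310923087413))
  .   .   .   .   .   .   .   .   .   .   . 244   .   .   .   .   .   .   .
  .   .   .   .   .   .   .   .   .   .   . 245   .   .   .   .   .   .   .
  .   .   .   .   .   .   .   .   .   .   .   .   .   .   .   .   .   .   .
  .   .   .   .   .   .   .   .   .   .   . 208 217 161   .   .   .   .   .
  .   .   .   .   .   .   .   . 110 113 170 224 226 224 220   .   .   .   .
  .   .   .   .   .   .   .  98 105 114 203 225 227 229 201   .   .   .   .
  .   .   .   .   .   .   . 102 107 143 220 225 229 228 176   .   .   .   .
  .   .   .   .   .   .   . 105 105 
[... 631 characters left out ...]
   .   .   .   .
  .   .   . 104 105 131 225 246 249 236 166   .   .   .   .   .   .   .   .
  .   .   . 105  97 179 239 255 241 239   .   .   .   .   .   .   .   .   .
  .   .  99 104 118 213 248 255 238 201   .   .   .   .   .   .   .   .   .
  .   . 105 106 143 228   . 250 235   .   .   .   .   .   .   .   .   .   .
  .   . 108 111 110 167 225 238 212   .   .   .   .   .   .   .   .   .   .
  .   .   .   . 108 121 145 149   .   .   .   .   .   .   .   .   .   .   .
  .   .   .   .   .   .   .   .   .   .   .   .   .   .   .   .   .   .   .
  .   . 245   .   .   .   .   .   .   .   .   .   .   .   .   .   .   .   .
  .   . 243   .   .   .   .   .   .   .   .   .   .   .   .   .   .   .   .
```

```bash
python3 - <<'E'
from h import *
np.set_printoptions(precision=4,suppress=True)
t=cams.read_camera("top");s=cams.read_camera("side")
big=cv2.resize(t["color"][203:232,400:425],None,fx=8,fy=8,interpolation=cv2.INTER_LINEAR)
h=cv2.cvtColor(big,cv2.COLOR_BGR2HSV)
m=((h[...,0]>95)&(h[...,0]<130)&(h[...,1]>70)&(h[...,2]>165)|(h[...,2]>238)&(h[...,0]>90)&(h[...,0]<130)).astype(np.uint8)
n,l,st,_=cv2.connectedComponentsWithStats(m);i=1+st[1:,4].argmax()
cs,_=cv2.findContours((l==i).astype(np.uint8),0,1)
box=cv2.boxPoints(cv2.minAreaRect(cs[0]))
px=(box+.5)/8-.5+[400,203]
W=np.array([onz(t,*p,.106) for p in px]);print(px,W,W.mean(0))
e=[W[1]-W[0],W[2]-W[1]]
for x in e:print(np.linalg.norm(x),np.degrees(np.arctan2(x[1],x[0])))
# side
print(proj(s,W.mean(0)),proj(t,W.mean(0)))
# drum base circle: check center by stone disc 
for nm,uv,z in (("cartontop",(424,141),.192),("cup",(350,258),.085),("canb",(341,130),.115)):print(nm,onz(t,*uv,z))
E
```

```text
[[406.5073 224.6911]
 [413.7865 206.9368]
 [418.2917 208.784 ]
 [411.0124 226.5382]] [[ 0.4662 -0.3273  0.106 ]
 [ 0.5176 -0.3512  0.106 ]
 [ 0.5118 -0.3643  0.106 ]
 [ 0.4604 -0.3403  0.106 ]] [ 0.489  -0.3458  0.106 ]
0.05668626206816822 -24.980501219752693
0.01435212070796107 -113.9480159077511
[356.1675 171.0672] [412.4131 216.7188]
cartontop [ 0.6946 -0.3718  0.192 ]
cup [ 0.3744 -0.16    0.085 ]
canb [ 0.751  -0.1446  0.115 ]
```

Request:
step_arm --targets '[[[35, -14, 0], [0, 0, 0], 0], [[35, -14, 0], [0, 0, 0], 0], [[35, -14, 0], [0, 0, 0], 0], [[35, -14, 0], [0, 0, 0], 0], [[35, -14, 0], [0, 0, 0], 0], [[35, -14, 0], [0, 0, 0], 0], [[35, -14, 0], [0, 0, 0], 0], [[35, -14, 0], [0, 0, 0], 0], [[35, -14, 0], [0, 0, 0], 0], [[35, -14, 0], [0, 0, 0], 0]]'

```text
clock: 1.23
tcp_pos: [0.4944, -0.3433, 0.2314]
tool_rot: [[0.951, 0.31, 0.001], [0.31, -0.951, -0.005], [-0.001, 0.005, -1.0]]
ft_force: [0.3, -1.6, -0.7]
opening: 0.0854
```

Request:
step_arm --targets '[[[0, 0, 0], [0, 0, -0.12], 0], [[0, 0, 0], [0, 0, -0.12], 0], [[0, 0, 0], [0, 0, -0.12], 0], [[0, 0, 0], [0, 0, -0.12], 0], [[0, 0, 0], [0, 0, -0.12], 0], [[0, 0, 0], [0, 0, -0.12], 0], [[0, 0, 0], [0, 0, -0.12], 0], [[0, 0, 0], [0, 0, -0.12], 0], [[0, 0, 0], [0, 0, -0.12], 0], [[0, 0, 0], [0, 0, -0.12], 0], [[0, 0, 0], [0, 0, -0.12], 0], [[0, 0, 0], [0, 0, -0.12], 0], [[0, 0, 0], [0, 0, -0.12], 0], [[0, 0, 0], [0, 0, -0.12], 0], [[0, 0, 0], [0, 0, -0.12], 0], [[0, 0, 0], [0, 0, -0.12], 0], [[0, 0, 0], [0, 0, -0.12], 0], [[0, 0, 0], [0, 0, -0.12], 0], [[0, 0, 0], [0, 0, -0.12], 0]]'

```text
clock: 2.82
tcp_pos: [0.5027, -0.3347, 0.2319]
tool_rot: [[-0.899, 0.439, 0.004], [0.439, 0.899, -0.004], [-0.005, -0.002, -1.0]]
ft_force: [-0.5, 0.1, -1.2]
opening: 0.0856
```

```bash
cat >> h.py <<'E'
np.set_printoptions(precision=4,suppress=True)
def st(goal=None,yaw=None):
    s=ctrl.state();R=s["tool_rot"]
    a=np.degrees(np.arctan2(R[1,1],R[0,1]))
    print("t",s["clock"],"tcp",s["tcp_pos"],"yaw_y",a,"tilt",R[:2,2],"F",s["ft_force"],"M",s["torque"],"op",s["opening"],"j",s["joints"])
    if goal is not None: print("shift mm",R.T@(np.array(goal)-s["tcp_pos"])*1000)
    if yaw is not None:
        c,k=np.cos(np.radians(yaw)),np.sin(np.radians(yaw))
        G=np.array([[k,c,0],[-c,k,0],[0,0,-1.]])
        print("turn",cv2.Rodrigues(R.T@G)[0].ravel())
    return s
E
python3 -c "
from h import *
st((.489,-.346,.16),65)"
```

```text
t 2.8167 tcp [ 0.5027 -0.3347  0.2319] yaw_y 63.97214506673071 tilt [ 0.0038 -0.0044] F [-0.5071  0.0749 -1.1797] M [ 0.0364 -0.0618  0.0102] op 0.08559145189945362 j [-0.6064  0.3894  1.6814 -0.0016  1.0652 -1.7222]
shift mm [  7.7494 -15.9749  71.8898]
turn [-1.5707  0.0141  0.0042]
```

```bash
sed -i 's/G=np.array.*/G=np.array([[-k,c,0],[c,k,0],[0,0,-1.]])/' h.py; python3 -c "
from h import *
st((.489,-.346,.16),65)"
```

```text
t 2.8167 tcp [ 0.5027 -0.3347  0.2319] yaw_y 63.97214506673071 tilt [ 0.0038 -0.0044] F [-0.5071  0.0749 -1.1797] M [ 0.0364 -0.0618  0.0102] op 0.08559145189945362 j [-0.6064  0.3894  1.6814 -0.0016  1.0652 -1.7222]
shift mm [  7.7494 -15.9749  71.8898]
turn [-0.0023  0.0053 -0.0179]
```

Request:
step_arm --targets '[[[4, -8, 20], [0, 0, -0.02], 0], [[4, -8, 30], [0, 0, 0], 0], [[0, 0, 20], [0, 0, 0], 0], [[0, 0, 0], [0, 0, 0], 0]]'

```text
clock: 3.15
tcp_pos: [0.4906, -0.3476, 0.1625]
tool_rot: [[-0.911, 0.412, 0.01], [0.412, 0.911, -0.008], [-0.012, -0.004, -1.0]]
ft_force: [-0.1, 0.5, -0.4]
opening: 0.0856
```

```bash
python3 -c "
from h import *
st((.489,-.346,.071),65)
t=cams.read_camera('top');crop(t,408,218,50,40,8,'pics/t3.png')
s=cams.read_camera('side');crop(s,356,185,50,40,8,'pics/s3.png')"
```

```text
t 3.15 tcp [ 0.4906 -0.3476  0.1625] yaw_y 65.67172519629356 tilt [ 0.0095 -0.0083] F [-0.0944  0.474  -0.4371] M [ 0.0748  0.0376 -0.0029] op 0.0855886698204924 j [-0.6357  0.4685  1.7411 -0.0012  0.9194 -1.7812]
shift mm [ 3.2159  1.1125 91.4755]
turn [-0.0035  0.0121  0.0117]
```

View pics/s3.png

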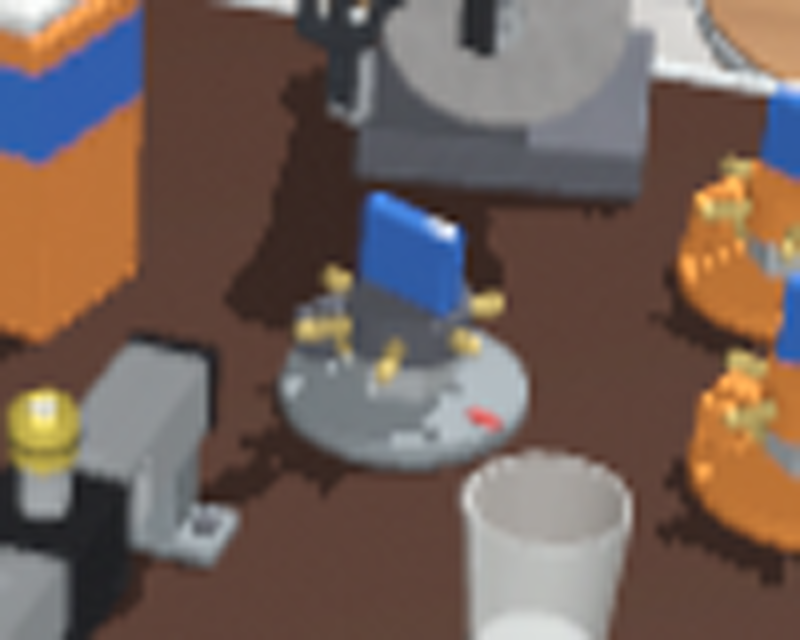

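View pics/t3.png

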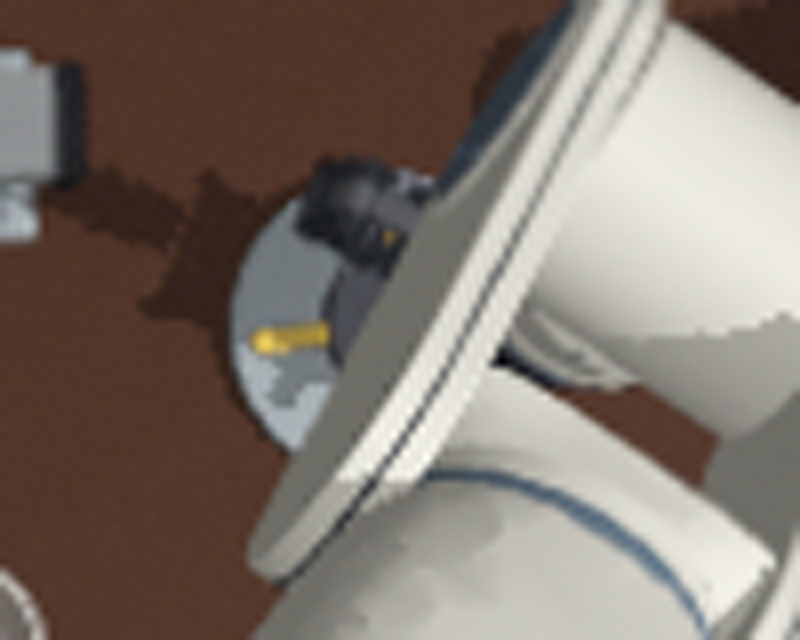

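Request:
step_arm --targets '[[[2, 0, 30], [0, 0.012, 0.012], 0], [[1, 1, 30], [0, 0, 0], 0], [[0, 0, 20], [0, 0, 0], 0], [[0, 0, 10], [0, 0, 0], 0], [[0, 0, 0], [0, 0, 0], 0]]'

```text
clock: 3.67
tcp_pos: [0.4978, -0.3514, 0.0826]
tool_rot: [[-0.906, 0.423, 0.015], [0.423, 0.906, -0.016], [-0.02, -0.008, -1.0]]
ft_force: [-0.4, -1.3, -0.6]
opening: 0.0854
```

```bash
python3 -c "
from h import *
st((.489,-.346,.071),65)
s=cams.read_camera('side');crop(s,356,175,50,40,8,'pics/s4.png')"
```

```text
t 3.6667 tcp [ 0.4978 -0.3514  0.0826] yaw_y 64.97734625509388 tilt [ 0.0153 -0.0156] F [-0.4204 -1.2845 -0.6051] M [ 0.0985 -0.0029  0.0382] op 0.08541350198416003 j [-0.6325  0.5903  1.7626 -0.005   0.7672 -1.763 ]
shift mm [10.5492  1.2653 11.35  ]
turn [-0.0076  0.0205 -0.0003]
```

View pics/s4.png

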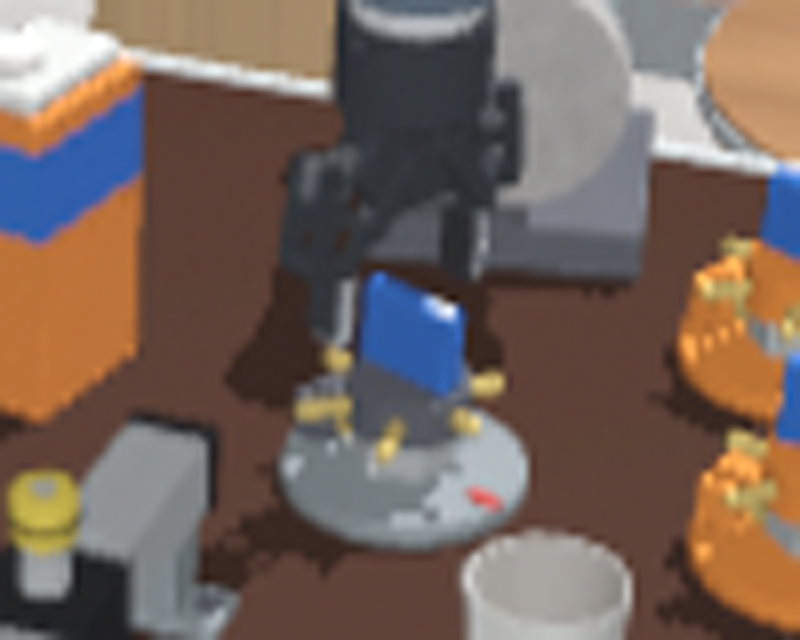

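Request:
step_arm --targets '[[[5, 1, 6], [-0.008, 0.02, 0], 0], [[5, 0, 4], [0, 0, 0], 0], [[0, 0, 0], [0, 0, 0], 0]]'

```text
clock: 3.97
tcp_pos: [0.4917, -0.3479, 0.0772]
tool_rot: [[-0.906, 0.423, 0.005], [0.423, 0.906, -0.003], [-0.006, -0.0, -1.0]]
ft_force: [-0.1, 0.5, 0.3]
opening: 0.0853
```

```bash
python3 -c "
from h import *
st((.489,-.346,.071),65)"
```

```text
t 3.9667 tcp [ 0.4917 -0.3479  0.0772] yaw_y 65.00495628711032 tilt [ 0.0054 -0.0028] F [-0.1364  0.4572  0.2641] M [ 0.006   0.0396 -0.0113] op 0.08532611273822377 j [-0.636   0.5958  1.7696  0.0013  0.7701 -1.7715]
shift mm [3.2792 0.5915 6.1485]
turn [-0.0003  0.0061  0.0001]
```

Close, after a small final correction.

Request:
step_arm --targets '[[[3, 0.5, 5], [0, 0.006, 0], 0], [[0.5, 0, 2], [0, 0, 0], 0], [[0, 0, 0], [0, 0, 0], 0.5], [[0, 0, 0], [0, 0, 0], 0.7], [[0, 0, 0], [0, 0, 0], 0.9], [[0, 0, 0], [0, 0, 0], 0.9], [[0, 0, 0], [0, 0, 0], 0.9], [[0, 0, 0], [0, 0, 0], 0.9]]' --grip_force 30

```text
clock: 4.63
tcp_pos: [0.4891, -0.3475, 0.0723]
tool_rot: [[-0.907, 0.422, 0.002], [0.422, 0.907, -0.004], [-0.004, -0.003, -1.0]]
ft_force: [-11.4, -14.6, 0.7]
opening: 0.0135
```

```bash
python3 -c "
from h import *
st((.489,-.346,.071),65)
s=cams.read_camera('side');crop(s,356,175,50,40,8,'pics/s5.png')"
```

```text
t 4.6333 tcp [ 0.4891 -0.3475  0.0723] yaw_y 65.04416623954538 tilt [ 0.0022 -0.0039] F [-11.3803 -14.6478   0.7113] M [-1.3955  1.5222  0.2041] op 0.0135093137907444 j [-0.6366  0.6015  1.7748 -0.0026  0.7612 -1.77  ]
shift mm [0.7567 1.307  1.2665]
turn [-0.0026  0.0036  0.0008]
```

View pics/s5.png

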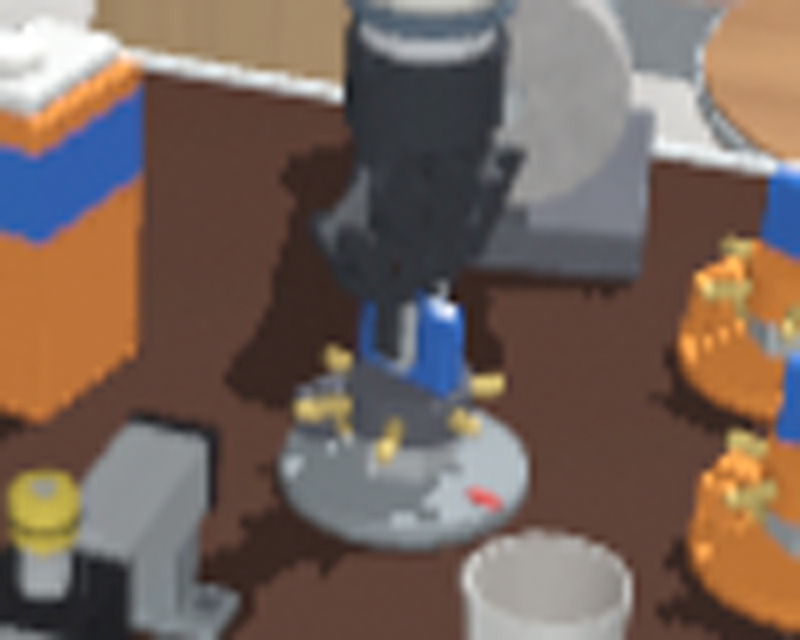

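Request:
step_arm --targets '[[[0, -1, 0], [0, 0, 0.05], 0.9], [[0, 0, 0], [0, 0, 0.1], 0.9], [[0, 0, 0], [0, 0, 0.1], 0.9], [[0, 0, 0], [0, 0, 0.1], 0.9], [[0, 0, 0], [0, 0, 0.1], 0.9]]'

```text
clock: 5.1
tcp_pos: [0.4886, -0.3481, 0.0723]
tool_rot: [[-0.621, 0.783, 0.002], [0.783, 0.621, -0.003], [-0.004, -0.0, -1.0]]
ft_force: [-1.6, -0.2, -0.1]
opening: 0.0137
```

```bash
python3 -c "
from h import *
st((.489,-.347,.071),5)"
```

```text
t 5.1 tcp [ 0.4886 -0.3481  0.0723] yaw_y 38.42466173091197 tilt [ 0.0019 -0.0031] F [-1.6482 -0.1575 -0.0511] M [-0.0011 -0.0652  0.2776] op 0.01371619222794554 j [-0.6382  0.6017  1.7745 -0.002   0.762  -1.3074]
shift mm [0.6131 0.9935 1.2533]
turn [0.0006 0.0036 0.5834]
```

Forces are small and it turns well. Continue by 0.58 rad.

Request:
step_arm --targets '[[[0, 0, 0], [0, 0, 0.1], 0.9], [[0, 0, 0], [0, 0, 0.1], 0.9], [[0, 0, 0], [0, 0, 0.1], 0.9], [[0, 0, 0], [0, 0, 0.1], 0.9], [[0, 0, 0], [0, 0, 0.1], 0.9], [[0, 0, 0], [0, 0, 0.06], 0.9], [[0, 0, 0], [0, 0, 0], 0.9]]'

```text
clock: 5.68
tcp_pos: [0.488, -0.3485, 0.0723]
tool_rot: [[-0.08, 0.997, 0.001], [0.997, 0.08, -0.004], [-0.004, 0.0, -1.0]]
ft_force: [-0.7, 0.2, -0.5]
opening: 0.0132
```

```bash
python3 -c "
from h import *
st((.489,-.347,.071),5)"
```

```text
t 5.6833 tcp [ 0.488  -0.3485  0.0723] yaw_y 4.587592510935781 tilt [ 0.0007 -0.0039] F [-0.7102  0.2182 -0.5292] M [-0.0225 -0.1425  0.0707] op 0.013196402699927612 j [-0.6386  0.6015  1.7749 -0.004   0.7624 -0.7158]
shift mm [1.3862 1.1526 1.273 ]
turn [ 0.0004  0.004  -0.0072]
```

Request:
step_arm --targets '[[[0, 0, 0], [0, 0, 0], 0.6], [[0, 0, 0], [0, 0, 0], 0.3], [[0, 0, 0], [0, 0, 0], 0], [[0, 0, 0], [0, 0, 0], 0], [[0, 0, 0], [0, 0, 0], 0], [[0, 0, -20], [0, 0, 0], 0], [[0, 0, -35], [0, 0, 0], 0], [[0, 0, -35], [0, 0, 0], 0], [[0, 0, -30], [0, 0, 0], 0], [[0, 0, -10], [0, 0, 0], 0]]'

```text
clock: 6.52
tcp_pos: [0.4856, -0.3461, 0.2025]
tool_rot: [[-0.089, 0.996, -0.008], [0.996, 0.089, 0.003], [0.003, -0.008, -1.0]]
ft_force: [1.6, -0.8, 0.7]
opening: 0.0857
```

```bash
python3 -c "
from h import *
st((.5665,-.065,.2),-.7)
t=cams.read_camera('top');crop(t,408,218,40,30,10,'pics/t6.png')
s=cams.read_camera('side');crop(s,356,175,50,40,8,'pics/s6.png')"
```

```text
t 6.5167 tcp [ 0.4856 -0.3461  0.2025] yaw_y 5.121754180000558 tilt [-0.0078  0.0027] F [ 1.5978 -0.8062  0.6866] M [-0.0193  0.011   0.0084] op 0.08573116671944934 j [-0.6379  0.4188  1.7123 -0.0029  1.0184 -0.7258]
shift mm [272.7547 105.6929   2.6219]
turn [-0.0077 -0.003   0.1016]
```

View pics/s6.png

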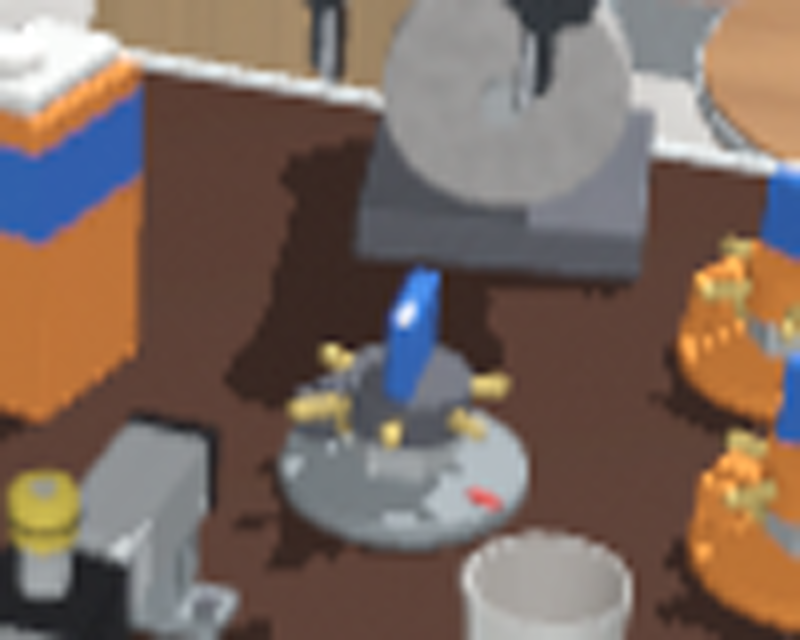

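Request:
step_arm --targets '[[[0, 0, 0], [-0.008, -0.003, 0.1], 0], [[32, 9, 0], [0, 0, 0], 0], [[32, 9, 0], [0, 0, 0], 0], [[32, 9, 0], [0, 0, 0], 0], [[32, 9, 0], [0, 0, 0], 0], [[32, 9, 0], [0, 0, 0], 0], [[32, 9, 0], [0, 0, 0], 0], [[32, 9, 0], [0, 0, 0], 0], [[32, 9, 0], [0, 0, 0], 0], [[0, 0, 0], [0, 0, 0], 0]]'

```text
clock: 7.45
tcp_pos: [0.5539, -0.0795, 0.1804]
tool_rot: [[0.022, 0.999, -0.024], [1.0, -0.022, 0.008], [0.008, -0.024, -1.0]]
ft_force: [-0.5, 0.1, -0.7]
opening: 0.0857
```

```bash
python3 -c "
from h import *
st((.5665,-.065,.2),-.7)
t=cams.read_camera('top');crop(t,400,218,40,30,10,'pics/t7.png')"
```

```text
t 7.45 tcp [ 0.5539 -0.0795  0.1804] yaw_y -1.236394299797671 tilt [-0.0238  0.0082] F [-0.5023  0.136  -0.7409] M [-0.0059  0.0553  0.0207] op 0.08568480578523918 j [-0.1661  0.4039  1.7984  0.0051  0.964  -0.1473]
shift mm [ 14.9299  11.7698 -19.7312]
turn [-0.0239 -0.0078 -0.0095]
```

View pics/t7.png

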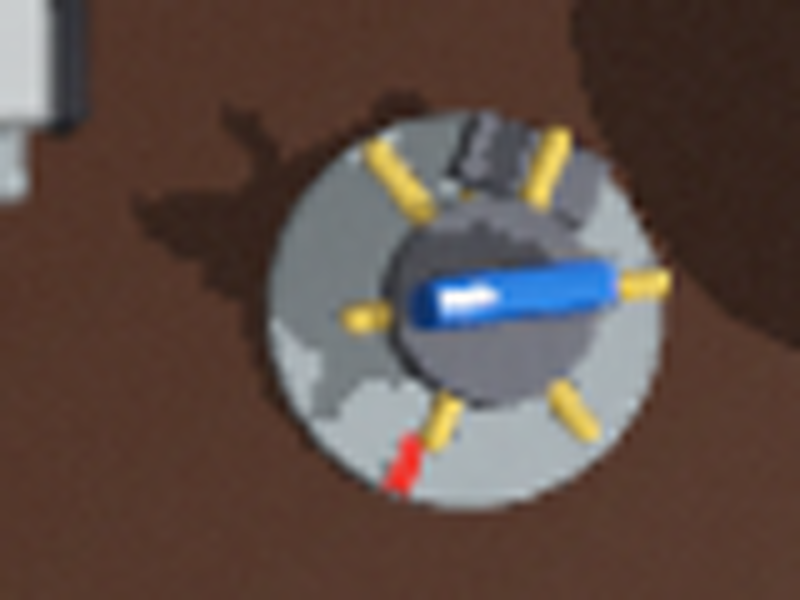

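Request:
step_arm --targets '[[[8, 6, 0], [-0.024, -0.008, -0.01], 0], [[7, 6, 0], [0, 0, 0], 0], [[0, 0, 0], [0, 0, 0], 0]]'

```text
clock: 7.75
tcp_pos: [0.5627, -0.0662, 0.175]
tool_rot: [[0.009, 1.0, -0.009], [1.0, -0.009, -0.001], [-0.001, -0.009, -1.0]]
ft_force: [0.5, -0.0, 1.0]
opening: 0.0856
```

```bash
python3 -c "
from h import *
st((.5665,-.065,.116),-.7)
s=cams.read_camera('side');crop(s,311,195,50,40,8,'pics/s8.png')"
```

```text
t 7.75 tcp [ 0.5627 -0.0662  0.175 ] yaw_y -0.5418581995265701 tilt [-0.0089 -0.0009] F [ 0.538  -0.0174  0.9586] M [-0.012   0.0116 -0.0369] op 0.08555517757928696 j [-0.137   0.4142  1.7971 -0.0026  0.939  -0.126 ]
shift mm [ 1.2861  4.3278 58.9164]
turn [-0.0089  0.001   0.0028]
```

View pics/s8.png

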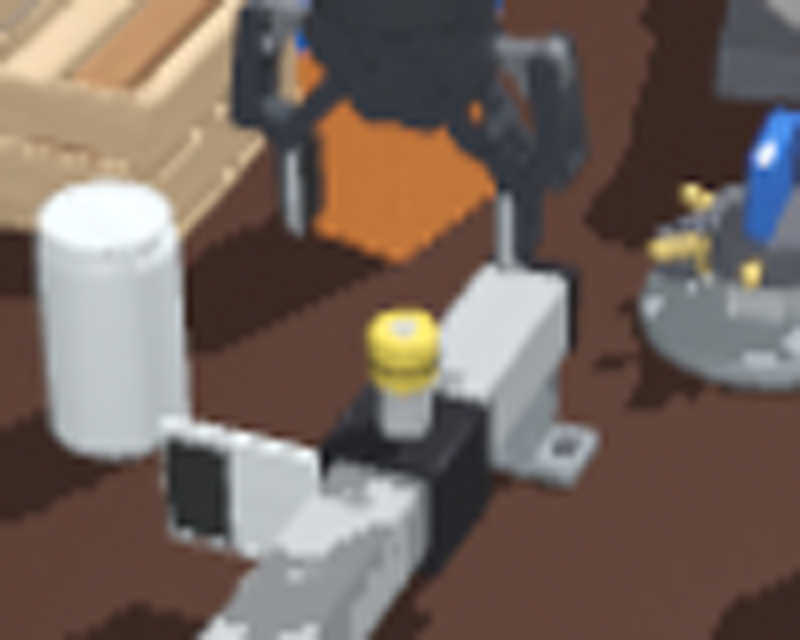

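Request:
step_arm --targets '[[[1, 2, 20], [-0.009, 0, 0], 0], [[0, 0, 20], [0, 0, 0], 0], [[0, 0, 8], [0, 0, 0], 0], [[0, 0, 0], [0, 0, 0], 0]]'

```text
clock: 8.13
tcp_pos: [0.5633, -0.0694, 0.1247]
tool_rot: [[0.013, 1.0, -0.002], [1.0, -0.013, -0.001], [-0.001, -0.002, -1.0]]
ft_force: [-0.4, -0.3, -0.1]
opening: 0.0852
```

```bash
python3 -c "
from h import *
st((.5665,-.065,.116),-.7)"
```

```text
t 8.1333 tcp [ 0.5633 -0.0694  0.1247] yaw_y -0.7623249297740772 tilt [-0.0021 -0.0014] F [-0.421  -0.2583 -0.1206] M [ 0.0459 -0.0339 -0.0004] op 0.08516905383207171 j [-0.1427  0.4856  1.8269 -0.0023  0.831  -0.1278]
shift mm [4.4578 3.1629 8.6627]
turn [-0.0021  0.0014 -0.0011]
```

Request:
step_arm --targets '[[[4, 3, 5], [0, 0, 0], 0], [[0.5, 0.5, 4], [0, 0, 0], 0], [[0, 0, 0], [0, 0, 0], 0.3], [[0, 0, 0], [0, 0, 0], 0.45], [[0, 0, 0], [0, 0, 0], 0.45]]' --grip_force 40

```text
clock: 8.55
tcp_pos: [0.5678, -0.0664, 0.1164]
tool_rot: [[0.016, 1.0, -0.001], [1.0, -0.016, -0.002], [-0.002, -0.001, -1.0]]
ft_force: [-1.2, 0.2, 0.3]
opening: 0.0518
```

```bash
python3 -c "
from h import *
st((.5665,-.065,.116),-.7)
s=cams.read_camera('side');crop(s,311,195,50,40,8,'pics/s9.png')"
```

```text
t 8.55 tcp [ 0.5678 -0.0664  0.1164] yaw_y -0.8978372864301406 tilt [-0.0015 -0.0017] F [-1.1965  0.2079  0.3439] M [0.0546 0.0036 0.0288] op 0.051783996010875834 j [-0.1362  0.5031  1.8215 -0.0026  0.8182 -0.1188]
shift mm [ 1.3805 -1.362   0.3519]
turn [-0.0015  0.0017 -0.0035]
```

View pics/s9.png

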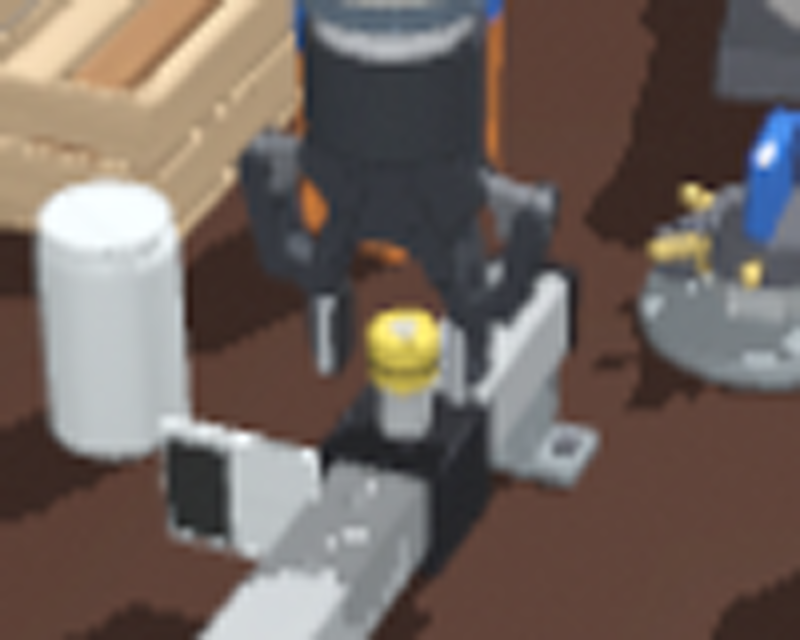

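```bash
python3 -c "
from h import *
s=cams.read_camera('side');t=cams.read_camera('top')
b=blobs(s,(18,90,80),(38,255,255),(295,175,330,215),15);print(b)
for X in((.5665,-.065,.134),(.5678,-.0664,.1354),(.562,-.065,.134)):print(proj(s,X))
print(proj(t,(.5665,-.065,.146)))
"
```

```text
[([12, 18, 9, 11, 82], array([310.939 , 198.3537]), ((16.0, 23.0), (10.0, 8.0), 90.0))]
[309.9653 198.0309]
[309.7639 197.3963]
[311.1945 198.2991]
[315.6271 191.4533]
```

Request:
step_arm --targets '[[[1, -2.5, 0], [0, 0, 0], 0.5], [[0, 0, 0], [0, 0, 0], 0.55], [[0, 0, 0], [0, 0, 0], 0.6], [[0, 0, 0], [0, 0, 0], 0.65]]' --grip_force 20

```text
clock: 9.03
tcp_pos: [0.5658, -0.0652, 0.1174]
tool_rot: [[0.015, 1.0, 0.001], [1.0, -0.015, -0.002], [-0.002, 0.001, -1.0]]
ft_force: [-0.1, -0.2, -1.0]
opening: 0.0299
```

```bash
python3 -c "
from h import *
st((.5665,-.065,.116),-.7)
s=cams.read_camera('side');crop(s,311,195,50,40,8,'pics/s10.png')"
```

```text
t 9.0333 tcp [ 0.5658 -0.0652  0.1174] yaw_y -0.8835335672208263 tilt [ 0.001 -0.002] F [-0.0741 -0.1504 -0.9753] M [-0.0267 -0.0861  0.0129] op 0.02994418474171204 j [-0.1346  0.498   1.8277 -0.0025  0.8146 -0.1175]
shift mm [0.1783 0.7193 1.3779]
turn [ 0.001   0.002  -0.0032]
```

View pics/s10.png

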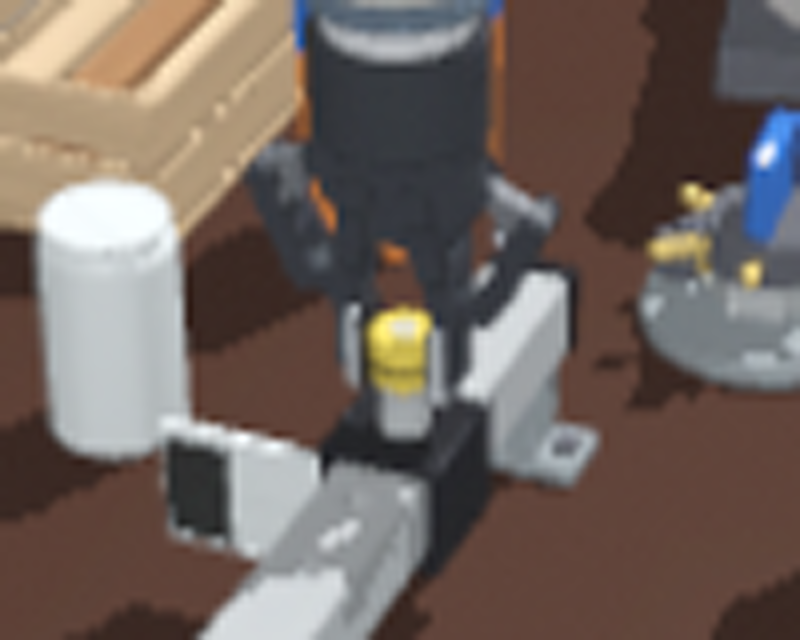

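Request:
step_arm --targets '[[[0, 0, 0], [0, 0, 0], 0.8], [[0, 0, 0], [0, 0, 0], 0.8], [[0, 0, 0], [0, 0, 0], 0.8]]' --grip_force 60

```text
clock: 9.33
tcp_pos: [0.5658, -0.0652, 0.1175]
tool_rot: [[0.015, 1.0, 0.001], [1.0, -0.015, -0.002], [-0.002, 0.001, -1.0]]
ft_force: [0.2, 0.2, -0.1]
opening: 0.0287
```

```bash
python3 -c "
from h import *
st((.5665,-.065,.132),-.7)"
```

```text
t 9.3333 tcp [ 0.5658 -0.0652  0.1175] yaw_y -0.8815667026328136 tilt [ 0.0007 -0.0019] F [ 0.1935  0.1609 -0.0855] M [-0.0226 -0.0825  0.0166] op 0.02872499493787743 j [-0.1346  0.498   1.8275 -0.0025  0.8151 -0.1175]
shift mm [  0.1387   0.7316 -14.5298]
turn [ 0.0007  0.0019 -0.0032]
```

Request:
step_arm --targets '[[[0, 0, -6], [0, 0, 0], 0.8], [[0, 0, -6], [0, 0, 0], 0.8], [[0, 0, -4], [0, 0, 0], 0.8], [[0, 0, 0], [0, 0, 0], 0.8]]'

```text
clock: 9.67
tcp_pos: [0.5657, -0.0652, 0.1338]
tool_rot: [[0.015, 1.0, 0.0], [1.0, -0.015, -0.002], [-0.002, 0.0, -1.0]]
ft_force: [2.8, -0.3, -7.4]
opening: 0.0284
```

```bash
python3 -c "
from h import *
st((.5665,-.065,.132),-.7)
s=cams.read_camera('side');crop(s,311,195,50,40,8,'pics/s11.png')"
```

```text
t 9.6667 tcp [ 0.5657 -0.0652  0.1338] yaw_y -0.8829781913730688 tilt [ 0.0001 -0.0019] F [ 2.7648 -0.3004 -7.3576] M [ 0.0388 -0.4538  0.0596] op 0.028405753152960216 j [-0.1346  0.4734  1.8199 -0.0024  0.8479 -0.1176]
shift mm [0.1804 0.7961 1.7851]
turn [ 0.0002  0.0019 -0.0032]
```

View pics/s11.png

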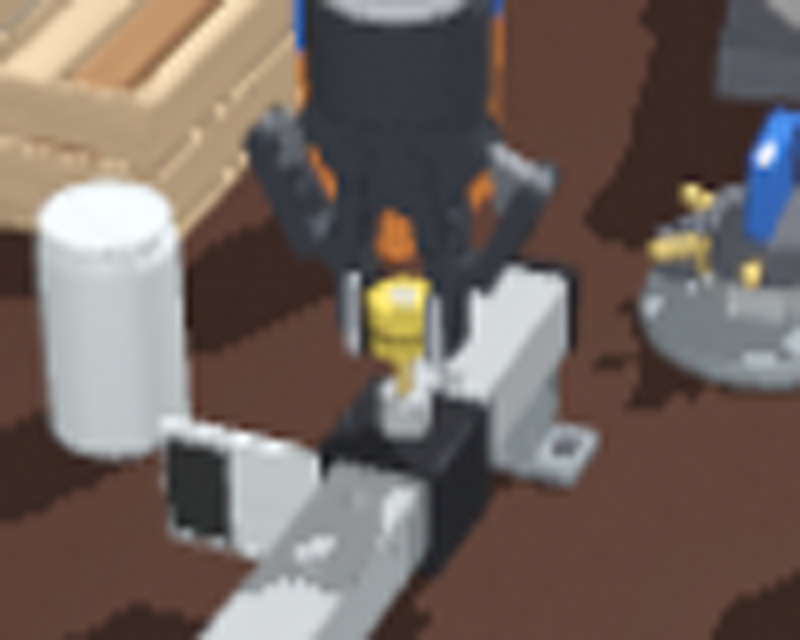

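Request:
step_arm --targets '[[[5, 0, 0], [0, 0, 0], 0.8], [[7, 0, 0], [0, 0, 0], 0.8], [[7, 0, 0], [0, 0, 0], 0.8], [[7, 0, 0], [0, 0, 0], 0.8]]'

```text
clock: 10.05
tcp_pos: [0.566, -0.0394, 0.1327]
tool_rot: [[0.016, 1.0, 0.0], [1.0, -0.016, -0.004], [-0.004, 0.0, -1.0]]
ft_force: [2.2, -2.7, -5.8]
opening: 0.0287
```

```bash
python3 -c "
from h import *
st((.5663,-.0153,.1335),-.8)"
```

```text
t 10.05 tcp [ 0.566  -0.0394  0.1327] yaw_y -0.9446806708817188 tilt [ 0.0002 -0.004 ] F [ 2.1628 -2.6934 -5.7682] M [-0.4386 -0.4249  0.0715] op 0.028668237862031213 j [-0.0884  0.4724  1.8252 -0.0053  0.8434 -0.0684]
shift mm [24.1069 -0.0756 -0.9105]
turn [ 0.0003  0.004  -0.0025]
```

Request:
step_arm --targets '[[[7, 0, -1], [0, 0.004, 0], 0.8], [[7, 0, 0], [0, 0, 0], 0.8], [[6, 0, 0], [0, 0, 0], 0.8], [[0, 0, 0], [0, 0, 0], 0.8]]'

```text
clock: 10.38
tcp_pos: [0.5662, -0.0153, 0.1333]
tool_rot: [[0.015, 1.0, -0.0], [1.0, -0.015, 0.0], [0.0, -0.0, -1.0]]
ft_force: [3.0, -2.9, -6.7]
opening: 0.0284
```

```bash
python3 -c "
from h import *
st((.5663,-.0153,.1335),-.8)
s=cams.read_camera('side');crop(s,305,200,50,40,8,'pics/s12.png')"
```

```text
t 10.3833 tcp [ 0.5662 -0.0153  0.1333] yaw_y -0.8398259125420904 tilt [-0.0001  0.0004] F [ 3.0221 -2.9165 -6.7267] M [-0.4906 -0.5678 -0.0883] op 0.028376713061032486 j [-0.0482  0.4706  1.8267  0.0006  0.8445 -0.0339]
shift mm [-0.0397  0.1058 -0.2133]
turn [-0.0001 -0.0004 -0.0007]
```

View pics/s12.png

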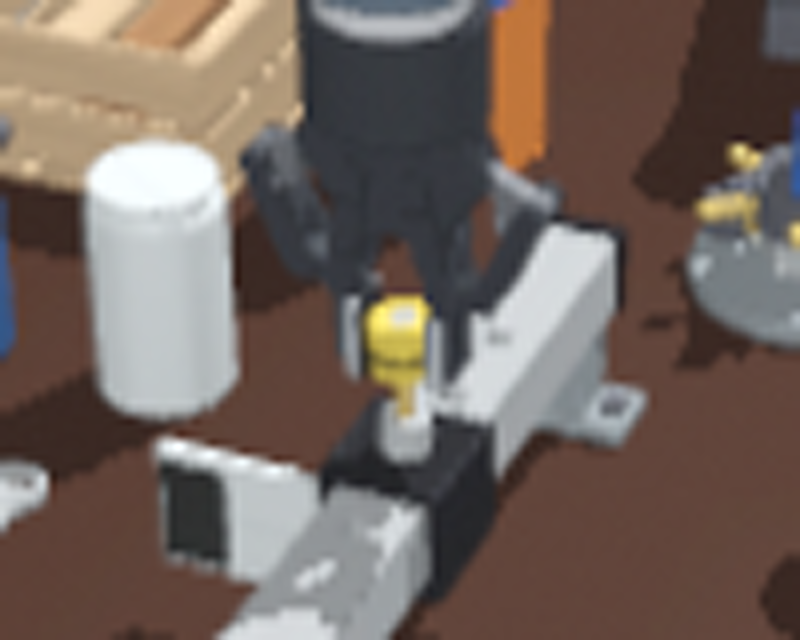

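Request:
step_arm --targets '[[[0, 0, 5], [0, 0, 0], 0.8], [[0, 0, 4], [0, 0, 0], 0.8], [[0, 0, 3], [0, 0, 0], 0.8], [[0, 0, 0], [0, 0, 0], 0.8]]'

```text
clock: 10.77
tcp_pos: [0.5663, -0.015, 0.121]
tool_rot: [[0.015, 1.0, 0.0], [1.0, -0.015, 0.001], [0.001, 0.0, -1.0]]
ft_force: [0.8, 0.2, -2.1]
opening: 0.0282
```

```bash
python3 -c "
from h import *
st((.5663,-.0153,.1115),-.8)"
```

```text
t 10.7667 tcp [ 0.5663 -0.015   0.121 ] yaw_y -0.8485384026028749 tilt [0.0002 0.0012] F [ 0.7677  0.2372 -2.1375] M [ 0.0336 -0.2217  0.0236] op 0.02822540708355144 j [-0.0482  0.4892  1.8324  0.0017  0.8199 -0.0346]
shift mm [-0.2663  0.0381  9.486 ]
turn [ 0.0002 -0.0012 -0.0008]
```

Request:
step_arm --targets '[[[0, 0, 4], [0, 0, 0], 0.8], [[0, 0, 4], [0, 0, 0], 0.8], [[0, 0, 2], [0, 0, 0], 0.8], [[0, 0, 0.5], [0, 0, 0], 0.8]]'

```text
clock: 11.1
tcp_pos: [0.5665, -0.015, 0.1114]
tool_rot: [[0.016, 1.0, 0.0], [1.0, -0.016, 0.002], [0.002, 0.0, -1.0]]
ft_force: [-3.0, -0.0, 12.0]
opening: 0.028
```

```bash
python3 -c "
from h import *
st((.5663,-.0153,.1115),-.8)"
```

```text
t 11.1 tcp [ 0.5665 -0.015   0.1114] yaw_y -0.892402110399216 tilt [0.0004 0.0021] F [-2.9519 -0.0468 11.9851] M [-0.0467  0.5832  0.033 ] op 0.028024495593004337 j [-0.0486  0.5042  1.836   0.0029  0.8011 -0.035 ]
shift mm [-0.3118 -0.1513 -0.1082]
turn [ 0.0003 -0.0021 -0.0016]
```

Request:
step_arm --targets '[[[0, 0, 0.5], [0, 0, 0], 0.8], [[0, 0, 0.5], [0, 0, 0], 0.8]]'

```text
clock: 11.27
tcp_pos: [0.5664, -0.015, 0.1115]
tool_rot: [[0.016, 1.0, 0.0], [1.0, -0.016, 0.002], [0.002, 0.0, -1.0]]
ft_force: [-1.5, -0.3, 4.4]
opening: 0.0284
```

```bash
python3 -c "
from h import *
st()
s=cams.read_camera('side');crop(s,320,195,70,55,5,'pics/s13.png')
t=cams.read_camera('top');cv2.imwrite('pics/t13.png',t['color'])
st()"
```

```text
t 11.2667 tcp [ 0.5664 -0.015   0.1115] yaw_y -0.9008383620015166 tilt [0.0003 0.0022] F [-1.4649 -0.2767  4.3528] M [-0.0599  0.1531  0.061 ] op 0.02839962174011139 j [-0.0487  0.504   1.836   0.0031  0.8014 -0.0351]
t 11.3667 tcp [ 0.5664 -0.015   0.1115] yaw_y -0.8975144890754021 tilt [0.0002 0.0022] F [-1.9977 -0.6013  6.3925] M [-0.0525  0.2872  0.0521] op 0.028419060789152708 j [-0.0487  0.5041  1.836   0.0031  0.8014 -0.0351]
```

View pics/s13.png

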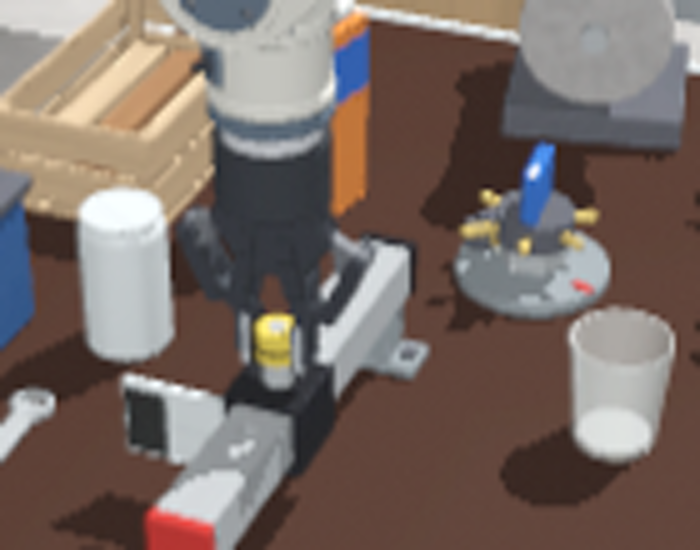

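View pics/t13.png

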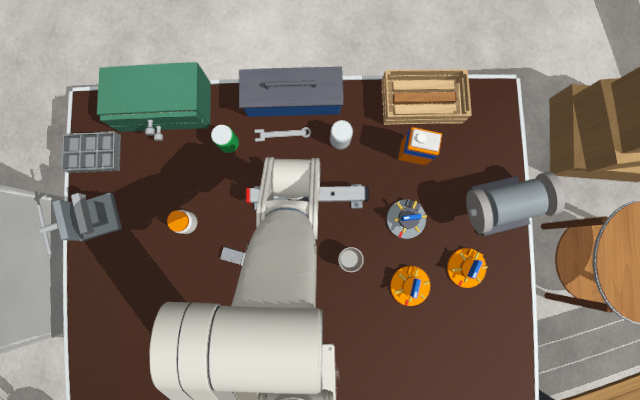

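Request:
step_arm --targets '[[[0, 0, 1.5], [0, 0, 0], 0.8], [[0, 0, 1.5], [0, 0, 0], 0.8]]'

```text
clock: 11.53
tcp_pos: [0.5665, -0.015, 0.1113]
tool_rot: [[0.016, 1.0, 0.0], [1.0, -0.016, 0.002], [0.002, 0.0, -1.0]]
ft_force: [-6.1, 0.8, 19.1]
opening: 0.0284
```

```bash
python3 -c "
from h import *
for i in range(5): st();cams.read_camera('side')"
```

```text
t 11.5333 tcp [ 0.5665 -0.015   0.1113] yaw_y -0.9005151304517744 tilt [0.0004 0.0023] F [-6.1413  0.8205 19.1158] M [ 0.0097  1.1817 -0.0018] op 0.028363124275289378 j [-0.0488  0.5045  1.8359  0.0033  0.8009 -0.0353]
t 11.5833 tcp [ 0.5665 -0.015   0.1113] yaw_y -0.9012794624389715 tilt [0.0004 0.0023] F [-5.3412  0.7443 16.103 ] M [0.0011 0.9782 0.0285] op 0.028591669500784154 j [-0.0487  0.5044  1.8359  0.0033  0.8009 -0.0353]
t 11.6333 tcp [ 0.5665 -0.015   0.1113] yaw_y -0.9025873966376998 tilt [0.0006 0.0023] F [-5.931   0.7359 17.2007] M [-0.0445  1.0352  0.0399] op 0.028690189623817114 j [-0.0487  0.5043  1.836   0.0033  0.8008 -0.0353]
t 11.6833 tcp [ 0.5665 -0.015   0.1113] yaw_y -0.8999066185832455 tilt [0.0006 0.0023] F [-5.3765  0.3566 16.5884] M [ 0.0253  0.9936 -0.0241] op 0.028143834639593506 j [-0.0487  0.5043  1.836   0.0033  0.8008 -0.0353]
t 11.7333 tcp [ 0.5665 -0.015   0.1113] yaw_y -0.904081558912495 tilt [0.0005 0.0023] F [-5.0665 -0.1925 16.6009] M [-0.0199  1.0228  0.0497] op 0.028253975716167046 j [-0.0488  0.5043  1.8361  0.0033  0.8007 -0.0353]
```

It is steady at about 17 N against the lower stop, so I'm handing in.

```bash
python3 -c "
from h import *
print(ctrl.hand_in());st()"
```

```text
the job is handed in; nothing more can be done
None
the job is handed in; nothing more can be done
```

The job is done and handed in at about 11.7 s of the 38 s allowed, with the gripper still holding the plunger down in the next hole.

- **Turret:** I gripped the blue bar on the grey turret and turned it 60° clockwise as seen from above. A top view after letting go showed the bar resting one click on, with the studs back on their old positions.
- **Plunger lift:** I raised the yellow knob 16.3 mm against 7.4 N of spring. That agrees with 0.45 N per mm.
- **Slide:** The sleeve moved 50 mm towards the red end. The side picture shows the sleeve and its stop plate moved along.
- **Pushed home:** The knob went down past the height where the pin would have caught on the tube. It stopped 6.2 mm below its released height, against a stated lower stop of 6 mm. I am holding it there with a steady push of about 17 N, of which the spring accounts for about 3 N, so it is resting on the stop.

**Other checks:**
- The last top picture shows the bystanders and the orange look-alikes where they stood, although the arm hides part of the brush.
- The pin in its hole can't be seen directly. That it is seated rests on the measured depth and force.
- The two cameras disagreed by about 3 mm on the knob's position. I settled it between the two, and closing the gripper showed almost no sideways force.
- When I first gripped the turret bar there was an 18 N sideways force from a small centring error. I corrected it before turning.
- My first push to home eased from 12 N to between 4 and 6 N, so I pressed again before handing in.

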